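# Register a drying-rack lath in the pinning jig

### The job

Load the loose bored lath flat into the pinning jig: press its long side firmly up against the fence, then its end firmly up against the end stop (without ramming it), holding each press for a moment, so that it is fully home on both. Finally push the sliding shoe up against the lath's other long side, firmly, so that the lath is trapped between shoe and fence, and leave everything there. Do not disturb the baubles, the brush jar or the cardboard box.

Things in the scene. Friction and masses are not known exactly. Their poses are not given: they have to be found in the camera images.
- lath: the loose wooden lath to load, 160 long x 40 wide x 24 mm thick, about 0.12 kg, with three dark bored holes marked on its top and no pins; lies flat on the table at the robot's left. Origin: centre of its underside; x along its length, y across its width, z up. Either end may go to the stop.
- jig: the pinning jig, fixed to the table: a plywood bed 270 (x) x 255 (y) mm, 15 mm thick. Origin: on the table under the bed, z up; the bed spans x -135 to 135 and y -105 to 150 mm. x runs along the fence towards the end stop, -y points towards the fence. In this frame the fence's inner face is at y = -80 mm, the stop's face is somewhere at x = 50 to 90 mm, the shoe is centred at x = -10 mm.
- fence: straight aluminium fence bar on the bed, 270 long x 22 wide, 26 mm high above the bed, part of the jig. Origin: as point fence_face; the bar lies on its -y side.
- fence_face (a point): middle of the foot of the fence's inner face, at bed-top height; axes as the jig's. A lath flush on the fence has its origin 20 mm along +y from this face.
- end_stop: aluminium end stop block on the bed, square to the fence, 30 (x) x 90 (y) mm, 26 mm high, touching the fence; clamped at a different place along the fence each time and does not move when pushed. Origin: as point stop_face.
- stop_face (a point): point on the stop's face (the side looking to jig -x), at bed-top height, in the corner with the fence; the face runs 90 mm along +y from here; axes as the jig's. A lath home on the stop has its origin 80 mm along -x from this face.
- shoe: sliding clamp shoe on the bed: a dark wooden block 60 (x) x 40 (y) mm, top 28.5 mm above the bed, with an upright black knob on top (22 mm diameter, from 28.5 to 55.5 mm above the bed, centred 18 mm along +y from the origin). It slides only along jig y, stiffly (about 4 N), stays where left, and starts open, its face 160 to 180 mm from the fence. Origin: as point shoe_face.
- shoe_face (a point): middle of the foot of the shoe's clamping face, which looks to jig -y (to the fence), at bed-top height; axes as the jig's. The flat back of the shoe is 40 mm along +y from here.
- bauble_lath: bystander: a finished lath of the same size standing with three upright pins that carry gilt baubles, 118 mm high in all, to the right of the jig. Origin: centre of its underside, x along its length.
- brush_jar: bystander: white ceramic jar, 72 mm diameter, 90 mm high, with two brushes standing in it up to 175 mm. Origin: centre of its underside.
- pin_box: bystander: cardboard box of pins 100 x 70 x 45 mm, beyond the loose lath. Origin: centre of its underside.
Mind the look-alikes: they are no part of the job. Of the things that look like the lath, the middle-sized one is meant.

How it is judged:
By the outcome, as a careful person would: the job done as asked, in the order asked, and still so for the second after the job is handed in, with the robot touching nothing.
It also fails if it takes over 72 s, if anything falls off the work surface, if the arm or the gripper's body presses on something with over 40 N, if the wrist force passes 120 N, or if a joint passes its speed limit or range.

### The arm

A 7-joint arm with a two-finger parallel gripper is mounted at the origin on the work surface. World frame = base frame: x ahead of the robot, y to its left, z up, the work surface at z = 0. Lengths are in m, angles in degrees, forces in N, time in s.
With the tool pointing down it reaches from about 0.425 to 0.875 m from the base axis. Payload 8.4 kg.
Tool frame: the origin (TCP) lies on the front face of the gripper's body, between the roots of the fingers; the fingertips stand 73 mm ahead of it and the grasp point (between the pads) lies 54 mm ahead of it; z points along the fingers, y is the line along which they close (so a half turn about z gives the same grasp; the last joint's range is limited). The gripper opens to 85 mm and grips with 20 to 120 N. Pads are 22 mm wide; open, the fingers measure 114 mm over their backs; the gripper's body (76 mm by 85 mm) begins 54 mm behind the grasp point. The pads swing forward as they close: fully open they stand 13 mm farther back than shut.
Start: joints at [-73.407, 19.091, 2.286, 83.961, -0.768, 76.965, -3.352], TCP at [0.246, 0.601, 0.304] pointing down, gripper open.
Joint ranges: [-147.57, 147.57], [-21.85, 119.76], [-74.77, 79.35], [14.55, 137.4], [-85.83, 265.84], [4.83, 119.75], [-152.11, 152.11]. Speed limits (degrees/s): [127.2, 127.2, 159.86, 159.86, 180, 180, 180].

### API

Orientations are given as a 3x3 rotation matrix whose columns are the frame's x, y, z axes.
In Python, from workcell import env gives the robot as it stands.
- The arm moves only by the shell command python3 -m jog 'ROWS' [OPENING]. ROWS is JSON, a list of rows, each a list of 6 numbers: the shift along the tool's x, y, z in units of 8 cm (1.0 is 8 cm), then the turn, a rotation vector about the tool's x, y, z in units of 360 degrees (1.0 is 360 degrees). A call has 1 to 8 rows; each row is the pose to reach, as a shift and turn from the pose commanded when the call began, along the tool's axes at that moment, turning the shorter way round; what a row does not reach only later rows make up. A row lasts 1/10 s, in which the tool goes at most 50 mm and 8.59 degrees, less where a joint would pass 70% of its speed; a pose out of reach is approached as far as the arm can. A call with a number of a shift or a turn outside -1 to 1 is refused whole. A call with a gripper value outside its range is refused whole. OPENING is the opening, from -1 (shut) to 1 (fully open), set as the call begins (- or left out, the last holds). The fingers move at their own pace and stop on an object; the grip force is fixed at half the most. Time passes only in rows, so rows that repeat a pose let the fingers close. It gives the time, the measured TCP pose, the force, the opening and the grip force at its end, in the units of the state.
- env.get_state(): the state, without advancing time (a new reading comes with each control period).
- env.read_camera(name): name is "side" or "top"; returns a dict with "img" (420x560x3 uint8, red, green, blue), "mtx" (3x3 intrinsics, pixels), "R" (3x3) and "t" (3): a world point X has camera coordinates R X + t. Camera axes: x right, y down, z forward; pixel columns grow to the right and rows downward; lengths in m; the calibration is good to about 2 mm. A picture is of the moment at which its call begins. There is no depth.
- env.sign_off(): hands the job in; it is judged then, once.
Trained networks look in a picture, given as the dict that the camera call returned (one of the last four; its "shot" number tells which), for a name from the list of things; names that differ only in an ending like _2 or _b are one class to them, and where a whole thing is asked for, a point or a joint stands for the part that bears it (a point fixed in the world has none). Each returns a list of dicts, best first, with "score" (0 to 1); they miss things now and then, are a little off and sometimes report something else, mostly with a low value. They report only what shows in the picture. A call takes as long as a camera call. They do not tell look-alikes from the thing itself.
- env.look_for(picture, thing): "centre" ([column, row] in pixels, amid what is visible of it).
- env.mark_of(picture, thing): "centre" ([column, row] in pixels: a listed point, or the origin of a listed thing).
The state is a dict: "time_s": time; "joint_pos": joint angles; "joint_vel": joint speeds; "effort": joint torques, N m; "tcp_pos": TCP position; "ee_rot": TCP orientation; "wrist_force": force on the tool from outside, world axes, zero at the start; "wrist_torque": the same for the moment, N m; "opening": finger opening in m; "grasp_force": force on a finger pad.
Only numpy, scipy, OpenCV 4.12 (cv2) and the standard library are available. Lean on these libraries where they do the work, as an engineer would, in place of code of your own. Each camera call takes 0.05 s, during which the arm holds its last target. There are 200 camera calls.

## Working session

There is one attempt and no reset: what is moved stays moved. The work goes in short steps, Python scripts to look and compute and a shell command to move; the robot and the scene stay as the last step left them, time stands still between calls to the robot, and variables do not carry over. Pictures are saved under pics/ and viewed, at most 10 in all, crops included, and the job is handed in when it is done.

```bash
ls; mkdir -p pics; cat > h.py <<'E'
import numpy as np,cv2
from workcell import env
def ray(p,uv,z):
    K=np.array(p["mtx"]);R=np.array(p["R"]);t=np.array(p["t"])
    C=-R.T@t; d=R.T@np.linalg.inv(K)@np.array([uv[0],uv[1],1.]); s=(z-C[2])/d[2]; return C+s*d
def proj(p,X):
    c=np.array(p["mtx"])@(np.array(p["R"])@np.array(X)+np.array(p["t"])); return c[:2]/c[2]
def save(p,n,box=None,f=1):
    im=np.array(p["img"])[:,:,::-1]
    if box: im=im[box[1]:box[3],box[0]:box[2]]
    cv2.imwrite(n,cv2.resize(im,None,fx=f,fy=f,interpolation=cv2.INTER_CUBIC))
E
python3 - <<'E'
from h import *
Z=dict(lath=0.0,jig=0,fence_face=.015,stop_face=.015,shoe_face=.015,bauble_lath=0,brush_jar=0,pin_box=0)
for c in("top","side"):
    p=env.read_camera(c); save(p,f"pics/{c}0.png",f=1.4)
    print(c,(-np.array(p["R"]).T@np.array(p["t"])).round(3))
    for n,z in Z.items():
        print(n,[(np.round(d["score"],2),np.round(d["centre"]).tolist(),ray(p,d["centre"],z)[:2].round(4).tolist()) for d in env.mark_of(p,n)])
s=env.get_state();print(s["time_s"],s["tcp_pos"],np.round(s["ee_rot"],3).tolist(),s["opening"])
E
```

```text
pics
top [0.372 0.023 1.39 ]
lath [(np.float64(0.8), [184.0, 293.0], [0.2343, 0.3057]), (np.float64(0.76), [160.0, 194.0], [0.5256, 0.391]), (np.float64(0.64), [209.0, 218.0], [0.4565, 0.2395])]
jig [(np.float64(0.97), [361.0, 168.0], [0.6188, -0.2123])]
fence_face [(np.float64(0.59), [389.0, 175.0], [0.5969, -0.2951])]
stop_face [(np.float64(0.83), [391.0, 152.0], [0.6646, -0.3008])]
shoe_face [(np.float64(0.73), [330.0, 165.0], [0.6233, -0.1195])]
bauble_lath [(np.float64(0.82), [444.0, 166.0], [0.6305, -0.4637])]
brush_jar [(np.float64(0.77), [128.0, 241.0], [0.3829, 0.4792])]
pin_box [(np.float64(0.59), [210.0, 123.0], [0.7471, 0.2475])]
side [-0.14  -0.992  0.784]
lath [(np.float64(0.91), [180.0, 208.0], [0.231, 0.2832]), (np.float64(0.62), [249.0, 200.0], [0.4688, 0.2215])]
jig [(np.float64(0.44), [422.0, 304.0], [0.6167, -0.47])]
fence_face [(np.float64(0.67), [370.0, 260.0], [0.6083, -0.2722])]
stop_face [(np.float64(0.81), [393.0, 259.0], [0.668, -0.3043])]
shoe_face [(np.float64(0.79), [344.0, 231.0], [0.6312, -0.1187])]
bauble_lath [(np.float64(0.67), [422.0, 303.0], [0.6216, -0.466]), (np.float64(0.63), [355.0, 253.0], [0.6042, -0.2106])]
brush_jar [(np.float64(0.71), [200.0, 176.0], [0.3848, 0.4767]), (np.float64(0.51), [420.0, 302.0], [0.6205, -0.4607])]
pin_box [(np.float64(0.81), [311.0, 179.0], [0.7596, 0.2536])]
0.9 [0.24642133 0.601452   0.30393586] [[-0.925, 0.379, 0.0], [0.379, 0.925, -0.0], [-0.0, -0.0, -1.0]] 0.08533261873241112
```

View pics/top0.png

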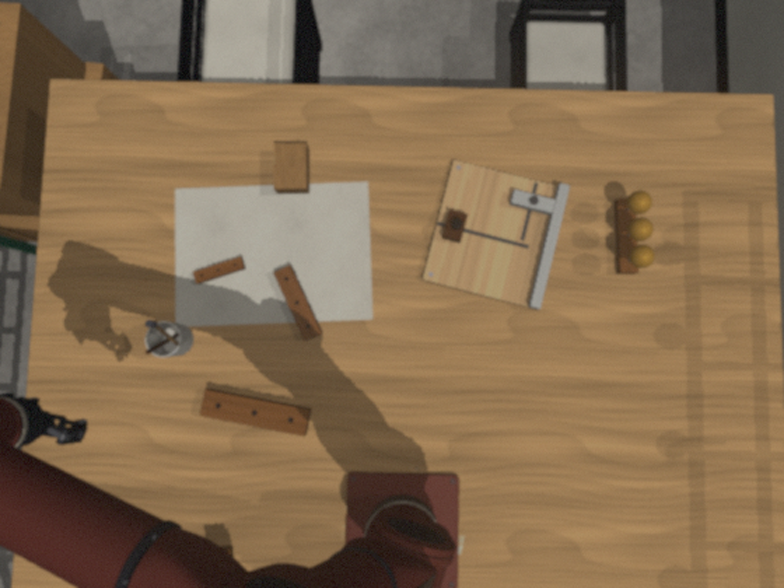

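View pics/side0.png

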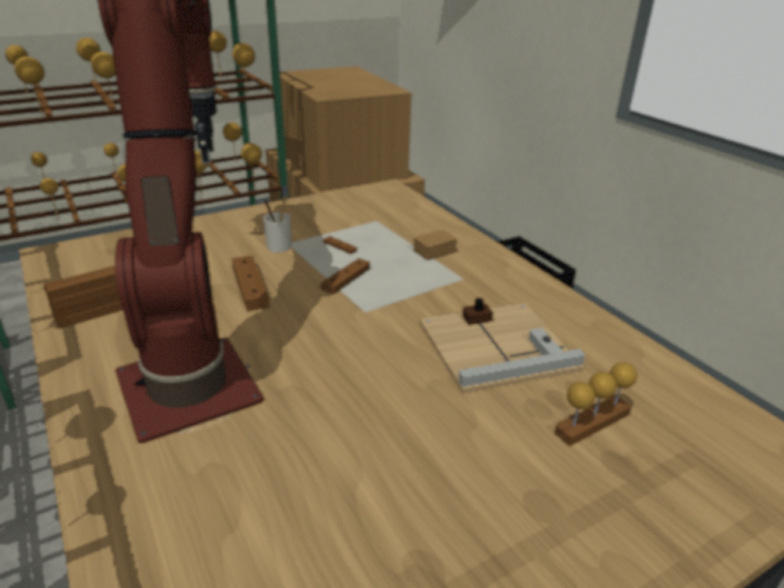

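Top view (1.4x pixels): there are three lath-like things: a small one on the paper at (219,269), a medium one at (298,300) and a large one at (256,409). There is also the bauble lath at (626,235). The medium one at (298,300) is the one to load. The jig is at (495,232), with the fence on its right, the stop near (532,200) and the shoe at (453,225). The side view agrees. Next I'll take the close crop and fit the geometry.

```bash
python3 - <<'E'
from h import *
p=env.read_camera("top")
im=np.array(p["img"])
# lath masks
hsv=cv2.cvtColor(im,cv2.COLOR_RGB2HSV)
def quad(p,box,z):
    x0,y0,x1,y1=box
    g=np.array(p["img"])[y0:y1,x0:x1].astype(int)
    m=((g[:,:,0]-g[:,:,2])>22)&(g[:,:,0]<150)
    m=m.astype(np.uint8)
    n,l,s,c=cv2.connectedComponentsWithStats(m); out=[]
    for i in range(1,n):
        if s[i,4]>60:
            pts=np.argwhere(l==i)[:,::-1]+[x0,y0]
            W=np.array([ray(p,q,z)[:2] for q in pts]).astype(np.float32)
            r=cv2.minAreaRect(W*1000); out.append((s[i,4],np.round(r[0],1),np.round(r[1],1),round(r[2],1),W.mean(0).round(4),cv2.boxPoints(r).round(0).tolist()))
    return out
for o in quad(p,(130,175,255,250),.024): print(o)
a=im[170:260,130:250,::-1]; b=im[105:225,295:415,::-1]
A=cv2.resize(a,(400,300),interpolation=cv2.INTER_CUBIC); 
cv2.imwrite("pics/lath.png",A); cv2.imwrite("pics/jig.png",cv2.resize(b,(600,600),interpolation=cv2.INTER_CUBIC))
E
```

```text
(np.int32(372), array([526.9, 396.1]), array([ 30., 110.]), 19.1, array([0.5269, 0.396 ], dtype=float32), [[495.0, 443.0], [531.0, 339.0], [559.0, 349.0], [523.0, 453.0]])
(np.int32(2258), array([451.7, 277.7]), array([176.3, 348.2]), 1.3, array([0.4155, 0.2703], dtype=float32), [[360.0, 450.0], [367.0, 102.0], [544.0, 106.0], [536.0, 454.0]])
```

View pics/lath.png

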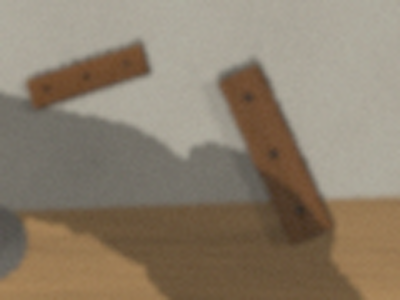

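View pics/jig.png

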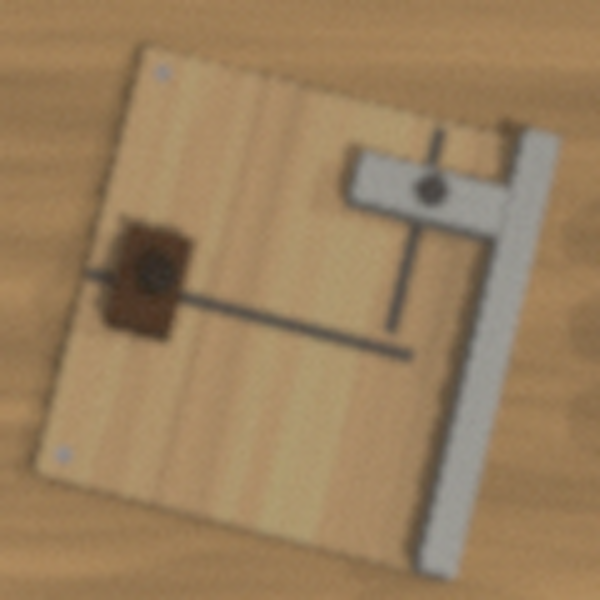

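Lath crop: the chosen lath has its holes at (248,97), (273,154) and (299,210), and it sits between the small and large ones in size. Jig crop: the bed's left corners are (148,45) and (40,472), the fence's outer top corners (560,135) and (458,578), and the stop's face edge runs (355,205)–(497,240).

```bash
python3 - <<'E'
from h import *
from scipy.optimize import least_squares
p=env.read_camera("top"); q=env.read_camera("side")
o=lambda c,x0,y0,f:((c[0]+.5)/f-.5+x0,(c[1]+.5)/f-.5+y0)
H=[ray(p,o(c,130,170,10/3),.024)[:2] for c in[(248,97),(273,154),(299,210)]]
d=H[0]-H[2];print("holes",np.round(H,4).tolist(),"yaw",np.degrees(np.arctan2(d[1],d[0])),np.linalg.norm(d))
for c in[(220,82),(258,63),(330,228),(292,242)]: print(ray(p,o(c,130,170,10/3),.024)[:2].round(4))
M=np.array([[135,150,15],[-135,150,15],[135,-102,41],[-135,-102,41]])/1e3
I=[o(c,295,105,5) for c in[(148,45),(40,472),(560,135),(458,578)]]
def T(v,X): c,s=np.cos(v[2]),np.sin(v[2]); X=np.asarray(X);return np.array([v[0]+c*X[0]-s*X[1],v[1]+s*X[0]+c*X[1],X[2]])
f=lambda v:np.concatenate([proj(p,T(v,m))-i for m,i in zip(M,I)])
r=least_squares(f,[.62,-.21,-.2]);v=r.x;print("jig",v.round(4),np.degrees(v[2]),r.fun.round(2))
c,s=np.cos(v[2]),np.sin(v[2])
inv=lambda w:[round(1000*(c*(w[0]-v[0])+s*(w[1]-v[1])),1),round(1000*(-s*(w[0]-v[0])+c*(w[1]-v[1])),1)]
for k in[(355,205),(497,240)]: print("stop edge",inv(ray(p,o(k,295,105,5),.041)))
for k in[(193,237),(168,340)]: print("shoe front top",inv(ray(p,o(k,295,105,5),.0435)))
print("knob",inv(ray(p,o((158,270),295,105,5),.0705)))
sf=None
for n in("stop_face","shoe_face","fence_face"):
  for pic in(p,q):
    print(n,[inv(ray(pic,e["centre"],.015)) for e in env.mark_of(pic,n)[:1]])
L=[[-135,-105,15],[-135,150,15],[135,150,15],[135,-105,15]],[[-135,-80,41],[135,-80,41],[135,-102,41],[-135,-102,41]]
im=q["img"][:,:,::-1].copy(); im=cv2.resize(im,None,fx=4,fy=4,interpolation=cv2.INTER_CUBIC)
for l in L: cv2.polylines(im,[np.int32([(proj(q,T(v,np.array(m)/1e3))+.5)*4 for m in l])],True,(0,255,0),1)
y=np.arctan2(d[1],d[0]); lv=[H[1][0],H[1][1],y]
cv2.polylines(im,[np.int32([(proj(q,T(lv,np.array(m)/1e3))+.5)*4 for m in[[80,20,24],[-80,20,24],[-80,-20,24],[80,-20,24]]])],True,(0,0,255),1)
cv2.imwrite("pics/side1.png",cv2.resize(im[660:1160,880:1720],None,fx=.95,fy=.95))
E
```

```text
holes [[0.5114, 0.2527], [0.4615, 0.2288], [0.4128, 0.2041]] yaw 26.1958895945597 0.10999010509672139
[0.5242 0.278 ]
[0.5419 0.245 ]
[0.3976 0.1764]
[0.3846 0.2093]
jig [ 0.614  -0.2126 -0.2303] -13.19685284974452 [-0.42 -0.31 -0.79  0.41  0.86 -0.01  0.33 -0.11]
stop edge [np.float64(63.3), np.float64(7.8)]
stop edge [np.float64(63.8), np.float64(-77.8)]
shoe front top [np.float64(20.3), np.float64(95.7)]
shoe front top [np.float64(-42.7), np.float64(95.2)]
knob [np.float64(-9.6), np.float64(112.1)]
stop_face [[np.float64(62.7), np.float64(-74.1)]]
stop_face [[np.float64(67.9), np.float64(-76.4)]]
shoe_face [[np.float64(-5.8), np.float64(91.8)]]
shoe_face [[np.float64(-6.8), np.float64(92.4)]]
fence_face [[np.float64(4.7), np.float64(-74.5)]]
fence_face [[np.float64(12.9), np.float64(-56.3)]]
```

View pics/side1.png

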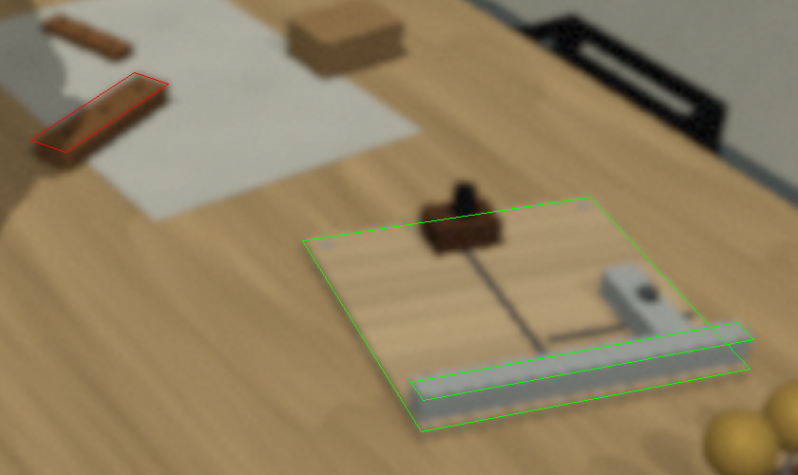

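The overlay matches within a few mm (lath in red, jig in green). Estimates:
- **Lath:** centre (0.4615, 0.2288), yaw 26.2°.
- **Jig:** origin (0.614, -0.2126), yaw -13.2°.
- **Stop and shoe:** the stop face is at jig x ≈ 63.5 mm. The shoe face is at y ≈ 93 mm.

Now I'll move above the lath.

```bash
python3 -m jog '[[-0.85,-0.656,0,0,0,0],[-0.85,-0.656,0,0,0,0]]' 1
python3 -m jog '[[-0.85,-0.656,0,0,0,0],[-0.85,-0.656,0,0,0,0]]'
python3 -m jog '[[-0.85,-0.656,0,0,0,0],[-0.85,-0.656,0,0,0,0]]'
python3 -m jog '[[-0.85,-0.656,0,0,0,0],[-0.85,-0.656,0,0,0,0]]'
python3 -m jog '[[-0.85,-0.656,0,0,0,0],[-0.85,-0.656,0,0,0,0]]'
python3 -m jog '[[0,0,0.9,0,0,-0.1347],[0,0,0.9,0,0,-0.1347],[0,0,0.9,0,0,-0.1347],[0,0,0.9,0,0,-0.1347],[0,0,0.9,0,0,-0.1347],[0,0,0.9,0,0,-0.1347],[0,0,0.9,0,0,-0.1347],[0,0,0.9,0,0,-0.1347]]'
```

```text
time_s: 1.55
tcp_pos: [0.2903, 0.5256, 0.3036]
ee_rot: [[-0.926, 0.379, 0.0], [0.379, 0.926, -0.001], [-0.001, -0.001, -1.0]]
wrist_force: [1.2, -0.6, 0.0]
opening: 0.0854
grasp_force: 0.0
time_s: 1.75
tcp_pos: [0.3341, 0.4501, 0.3041]
ee_rot: [[-0.925, 0.381, 0.001], [0.381, 0.925, -0.0], [-0.001, -0.0, -1.0]]
wrist_force: [0.8, 0.6, 0.6]
opening: 0.0856
grasp_force: 0.0
time_s: 1.95
tcp_pos: [0.377, 0.3756, 0.3042]
ee_rot: [[-0.925, 0.381, 0.001], [0.381, 0.925, 0.0], [-0.001, 0.0, -1.0]]
wrist_force: [0.3, -0.1, -0.2]
opening: 0.0852
grasp_force: 0.0
time_s: 2.15
tcp_pos: [0.4199, 0.3012, 0.3042]
ee_rot: [[-0.925, 0.381, 0.001], [0.381, 0.925, 0.0], [-0.001, 0.0, -1.0]]
wrist_force: [0.7, 0.3, 0.2]
opening: 0.0855
grasp_force: 0.0
time_s: 2.35
tcp_pos: [0.4628, 0.2267, 0.3043]
ee_rot: [[-0.925, 0.381, 0.001], [0.381, 0.925, 0.0], [-0.001, 0.0, -1.0]]
wrist_force: [1.0, -0.1, 0.1]
opening: 0.0851
grasp_force: 0.0
time_s: 3.15
tcp_pos: [0.4616, 0.2297, 0.232]
ee_rot: [[-0.899, -0.439, 0.0], [-0.439, 0.899, 0.0], [-0.0, 0.0, -1.0]]
wrist_force: [-0.7, -0.5, -0.8]
opening: 0.0852
grasp_force: 0.0
```

```bash
python3 -m jog '[[0,0,0.5,0,0,0],[0,0,1,0,0,0],[0,0,1,0,0,0]]' 
python3 -m jog '[[0,0,0.4,0,0,0],[0,0,0.7,0,0,0],[0,0,0.92,0,0,0],[0,0,0.92,0,0,0]]'
python3 -m jog '[[0,0,0,0,0,0],[0,0,0,0,0,0],[0,0,0,0,0,0],[0,0,0,0,0,0],[0,0,0,0,0,0],[0,0,0,0,0,0],[0,0,0,0,0,0],[0,0,0,0,0,0]]' -1
```

```text
time_s: 3.45
tcp_pos: [0.4589, 0.2283, 0.1477]
ee_rot: [[-0.898, -0.44, -0.007], [-0.44, 0.898, -0.005], [0.008, -0.001, -1.0]]
wrist_force: [-0.7, -0.1, -0.2]
opening: 0.0857
grasp_force: 0.0
time_s: 3.85
tcp_pos: [0.4611, 0.2296, 0.078]
ee_rot: [[-0.898, -0.441, -0.002], [-0.441, 0.898, -0.001], [0.002, -0.0, -1.0]]
wrist_force: [0.2, 1.0, -0.1]
opening: 0.0853
grasp_force: 0.0
time_s: 4.65
tcp_pos: [0.4623, 0.2303, 0.0799]
ee_rot: [[-0.897, -0.442, 0.002], [-0.442, 0.897, 0.001], [-0.002, 0.001, -1.0]]
wrist_force: [-1.7, -1.0, 7.7]
opening: 0.039
grasp_force: 60.6
```

```bash
python3 -m jog '[[0,0,-0.3,0,0,0],[0,0,-0.7,0,0,0],[0,0,-1,0,0,0],[0,0,-1,0,0,0]]' 
python3 -m jog '[[0,0,-0.75,0,0,0.1094],[0,0,-0.75,0,0,0.1094],[0,0,-0.75,0,0,0.1094],[0,0,-0.75,0,0,0.1094],[0,0,-0.75,0,0,0.1094],[0,0,-0.75,0,0,0.1094]]'
python3 -m jog '[[-0.2,-0.4,0,0,0,0],[-0.44,-0.89,0,0,0,0],[-0.44,-0.89,0,0,0,0]]'
python3 -m jog '[[-0.2,-0.4,0,0,0,0],[-0.44,-0.89,0,0,0,0]]'
python3 -m jog '[[-0.2,-0.4,0,0,0,0],[-0.44,-0.89,0,0,0,0]]'
python3 -m jog '[[-0.2,-0.4,0,0,0,0],[-0.44,-0.89,0,0,0,0]]'
python3 -m jog '[[-0.2,-0.4,0,0,0,0],[-0.44,-0.89,0,0,0,0]]'
python3 -m jog '[[-0.2,-0.4,0,0,0,0],[-0.44,-0.89,0,0,0,0],[-0.44,-0.89,0,0,0,0],[-0.44,-0.89,0,0,0,0]]'
```

```text
time_s: 5.05
tcp_pos: [0.4632, 0.2307, 0.1621]
ee_rot: [[-0.897, -0.441, 0.005], [-0.441, 0.897, 0.004], [-0.006, 0.001, -1.0]]
wrist_force: [0.8, 0.2, -1.1]
opening: 0.0384
grasp_force: 61.5
time_s: 5.65
tcp_pos: [0.4612, 0.2296, 0.2177]
ee_rot: [[-0.973, 0.229, -0.001], [0.229, 0.973, -0.001], [0.001, -0.001, -1.0]]
wrist_force: [-0.1, 0.1, -1.9]
opening: 0.039
grasp_force: 61.5
time_s: 5.95
tcp_pos: [0.4807, 0.1464, 0.2181]
ee_rot: [[-0.973, 0.232, 0.0], [0.232, 0.973, -0.002], [-0.001, -0.002, -1.0]]
wrist_force: [-0.4, 0.4, -2.0]
opening: 0.0384
grasp_force: 61.4
time_s: 6.15
tcp_pos: [0.4974, 0.0756, 0.2179]
ee_rot: [[-0.975, 0.222, -0.0], [0.222, 0.975, 0.0], [0.0, 0.0, -1.0]]
wrist_force: [1.4, -0.3, -0.8]
opening: 0.0386
grasp_force: 61.4
time_s: 6.35
tcp_pos: [0.5156, -0.0029, 0.218]
ee_rot: [[-0.975, 0.224, -0.0], [0.224, 0.975, 0.0], [0.0, 0.0, -1.0]]
wrist_force: [0.1, 0.4, -1.8]
opening: 0.0387
grasp_force: 61.4
time_s: 6.55
tcp_pos: [0.5338, -0.0803, 0.218]
ee_rot: [[-0.975, 0.224, -0.0], [0.224, 0.975, 0.001], [0.0, 0.001, -1.0]]
wrist_force: [0.1, 0.7, -0.6]
opening: 0.0388
grasp_force: 61.4
time_s: 6.75
tcp_pos: [0.5519, -0.1575, 0.2179]
ee_rot: [[-0.975, 0.224, -0.0], [0.224, 0.975, 0.001], [0.001, 0.001, -1.0]]
wrist_force: [1.1, 0.5, -1.3]
opening: 0.0384
grasp_force: 61.4
time_s: 7.15
tcp_pos: [0.5694, -0.2355, 0.2176]
ee_rot: [[-0.974, 0.228, -0.001], [0.228, 0.974, -0.0], [0.001, -0.001, -1.0]]
wrist_force: [1.0, 1.4, -2.3]
opening: 0.039
grasp_force: 61.4
```

```bash
python3 -m jog '[[0,0.03,0.4,0,0,0],[0,0.03,0.8,0,0,0],[0,0.03,0.95,0,0,0],[0,0.03,0.95,0,0,0]]' 
python3 - <<'E'
from h import *
p=env.read_camera("top");q=env.read_camera("side")
a=cv2.resize(p["img"][110:220,290:410,::-1],(400,367),interpolation=cv2.INTER_CUBIC);b=cv2.resize(q["img"][190:300,310:430,::-1],(400,367),interpolation=cv2.INTER_CUBIC)
cv2.imwrite("pics/low.png",np.hstack([a,b]))
E
```

```text
time_s: 7.55
tcp_pos: [0.5696, -0.2303, 0.1407]
ee_rot: [[-0.974, 0.226, -0.003], [0.226, 0.974, 0.001], [0.004, 0.0, -1.0]]
wrist_force: [0.3, -0.3, -0.8]
opening: 0.0385
grasp_force: 61.4
```

View pics/low.png

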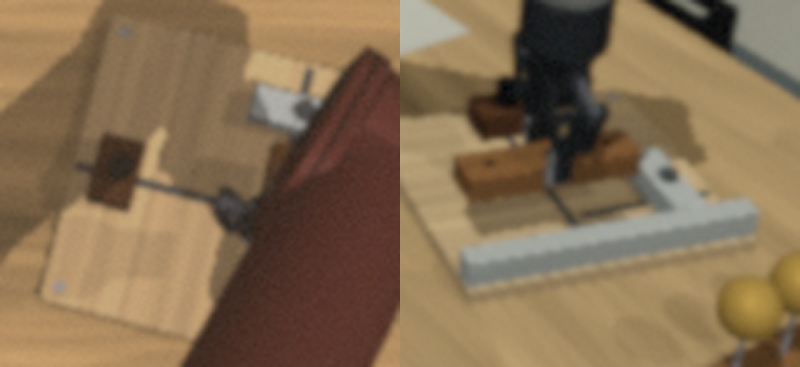

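Left half: the arm covers part of the top view, the shoe is at (115,172) and the stop at (285,105). Right half: the lath at (545,165) is held parallel to the fence, short of the stop at (665,190), and the near finger is clear of the fence. Next I'll lower and release it.

```bash
python3 -m jog '[[0,0,0.25,0,0,0],[0,0,0.45,0,0,0],[0,0,0.5,0,0,0],[0,0,0.53,0,0,0],[0,0,0.56,0,0,0],[0,0,0.56,0,0,0]]' 
python3 -m jog '[[0,0,0,0,0,0],[0,0,0,0,0,0],[0,0,0,0,0,0],[0,0,0,0,0,0]]' 0.29
python3 -m jog '[[0,0,-0.2,0,0,0],[0,0,-0.6,0,0,0],[0,0,-1,0,0,0],[0,0,-1,0,0,0]]'
```

```text
time_s: 8.25
tcp_pos: [0.5706, -0.2321, 0.0979]
ee_rot: [[-0.974, 0.228, 0.0], [0.228, 0.974, -0.0], [-0.0, -0.0, -1.0]]
wrist_force: [-0.5, 0.2, -2.0]
opening: 0.0388
grasp_force: 61.4
time_s: 8.65
tcp_pos: [0.5705, -0.232, 0.0978]
ee_rot: [[-0.974, 0.228, 0.0], [0.228, 0.974, -0.0], [-0.0, -0.0, -1.0]]
wrist_force: [0.4, -0.6, -0.1]
opening: 0.0552
grasp_force: 0.0
time_s: 9.05
tcp_pos: [0.5724, -0.2334, 0.1833]
ee_rot: [[-0.974, 0.228, 0.007], [0.228, 0.974, -0.002], [-0.008, -0.0, -1.0]]
wrist_force: [0.9, 0.5, -0.4]
opening: 0.0551
grasp_force: 0.0
```

```bash
python3 -m jog '[[0,0.35,0,0,0,0],[0,0.75,0,0,0,0],[0,0.75,0,0,0,0],[0,0.75,0,0,0,0],[0,0.75,0,0,0,0]]' -1
python3 -m jog '[[0,0,0.3,0,0,0],[0,0,0.6,0,0,0],[0,0,0.9,0,0,0],[0,0,0.9,0,0,0]]'
python3 -m jog '[[0,0,0.08,0,0,0],[0,0,0.16,0,0,0],[0,0,0.16,0,0,0],[0,0,0.16,0,0,0]]'
python3 - <<'E'
from h import *
p=env.read_camera("top");q=env.read_camera("side")
a=cv2.resize(p["img"][110:220,290:410,::-1],(400,367),interpolation=cv2.INTER_CUBIC);b=cv2.resize(q["img"][190:300,310:430,::-1],(400,367),interpolation=cv2.INTER_CUBIC)
cv2.imwrite("pics/low2.png",np.hstack([a,b]))
E
```

```text
time_s: 9.55
tcp_pos: [0.5837, -0.1747, 0.1779]
ee_rot: [[-0.973, 0.229, 0.0], [0.229, 0.973, -0.001], [-0.0, -0.001, -1.0]]
wrist_force: [-0.6, -0.1, -0.2]
opening: -0.0002
grasp_force: 0.0
time_s: 9.95
tcp_pos: [0.5819, -0.1743, 0.1028]
ee_rot: [[-0.973, 0.23, -0.005], [0.23, 0.973, 0.0], [0.005, -0.001, -1.0]]
wrist_force: [-1.4, 0.1, 0.4]
opening: 0.0003
grasp_force: 0.0
time_s: 10.35
tcp_pos: [0.5843, -0.1737, 0.0933]
ee_rot: [[-0.974, 0.228, 0.001], [0.228, 0.974, -0.0], [-0.001, 0.0, -1.0]]
wrist_force: [0.2, 0.2, 1.2]
opening: -0.0001
grasp_force: 0.0
```

View pics/low2.png

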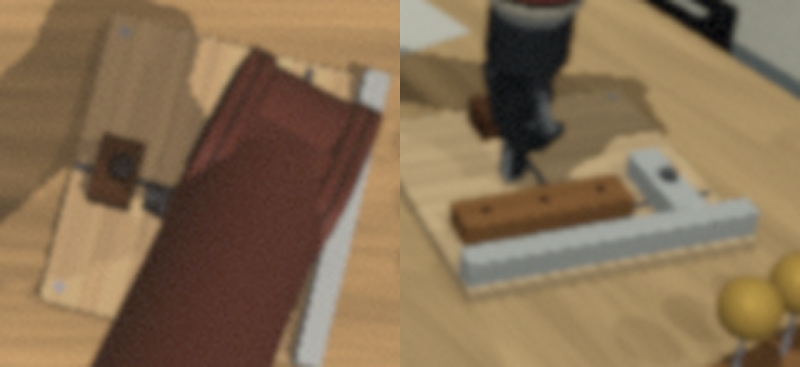

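The lath lies flat on the bed at (545,205) in the right half, parallel to the fence and clear of the stop. The shut fingers are behind it. Now I'll press it towards the fence slowly.

```bash
python3 -m jog '[[0,-0.1,-0.02,0,0,0],[0,-0.2,-0.02,0,0,0],[0,-0.25,-0.02,0,0,0],[0,-0.3,-0.02,0,0,0],[0,-0.35,-0.02,0,0,0],[0,-0.4,-0.02,0,0,0],[0,-0.43,-0.02,0,0,0],[0,-0.46,-0.02,0,0,0]]'
python3 -m jog '[[0,-0.03,0,0,0,0],[0,-0.06,0,0,0,0],[0,-0.08,0,0,0,0],[0,-0.1,0,0,0,0],[0,-0.12,0,0,0,0],[0,-0.14,0,0,0,0],[0,-0.16,0,0,0,0],[0,-0.16,0,0,0,0]]'
```

```text
time_s: 11.25
tcp_pos: [0.5757, -0.2094, 0.0943]
ee_rot: [[-0.974, 0.228, 0.0], [0.228, 0.974, 0.0], [0.0, 0.0, -1.0]]
wrist_force: [-0.3, 1.7, 0.3]
opening: -0.0003
grasp_force: 0.6
time_s: 12.05
tcp_pos: [0.5726, -0.2223, 0.0943]
ee_rot: [[-0.974, 0.228, -0.0], [0.228, 0.974, -0.0], [0.0, -0.0, -1.0]]
wrist_force: [0.7, 0.1, -0.3]
opening: -0.0001
grasp_force: 0.0
```

```bash
python3 -m jog '[[0,-0.02,0,0,0,0],[0,-0.03,0,0,0,0],[0,-0.04,0,0,0,0],[0,-0.05,0,0,0,0]]'
python3 -m jog '[[0,-0.01,0,0,0,0],[0,-0.02,0,0,0,0],[0,-0.03,0,0,0,0],[0,-0.03,0,0,0,0]]'
python3 -m jog '[[0,-0.01,0,0,0,0],[0,-0.02,0,0,0,0],[0,-0.02,0,0,0,0]]'
```

```text
time_s: 12.45
tcp_pos: [0.572, -0.2253, 0.0943]
ee_rot: [[-0.974, 0.228, 0.0], [0.228, 0.974, 0.001], [0.0, 0.001, -1.0]]
wrist_force: [0.8, 4.6, 1.0]
opening: 0.0001
grasp_force: 2.0
time_s: 12.85
tcp_pos: [0.572, -0.2256, 0.0943]
ee_rot: [[-0.974, 0.226, 0.0], [0.226, 0.974, 0.003], [0.001, 0.003, -1.0]]
wrist_force: [0.9, 9.0, 3.4]
opening: -0.0003
grasp_force: 4.7
time_s: 13.15
tcp_pos: [0.572, -0.2258, 0.0943]
ee_rot: [[-0.974, 0.225, 0.0], [0.225, 0.974, 0.005], [0.001, 0.005, -1.0]]
wrist_force: [0.9, 13.4, 4.3]
opening: -0.0
grasp_force: 6.7
```

```bash
python3 -m jog '[[0,-0.02,0,0,0,0],[0,-0.03,0,0,0,0],[0,-0.03,0,0,0,0],[0,-0.03,0,0,0,0],[0,-0.03,0,0,0,0],[0,-0.03,0,0,0,0],[0,-0.03,0,0,0,0],[0,-0.03,0,0,0,0]]'
python3 -m jog '[[0,0,0,0,0,0],[0,0,0,0,0,0],[0,0,0,0,0,0],[0,0,0,0,0,0]]'
python3 -m jog '[[0,0.1,0,0,0,0],[0,0.3,0,0,0,0],[0,0.4,-0.3,0,0,0],[0,0.4,-0.6,0,0,0],[0,0.4,-0.6,0,0,0]]'
```

```text
time_s: 13.95
tcp_pos: [0.5719, -0.2261, 0.0943]
ee_rot: [[-0.975, 0.223, -0.0], [0.223, 0.975, 0.007], [0.002, 0.007, -1.0]]
wrist_force: [0.6, 19.7, 6.6]
opening: 0.0001
grasp_force: 9.8
time_s: 14.35
tcp_pos: [0.5719, -0.2261, 0.0943]
ee_rot: [[-0.975, 0.223, -0.0], [0.223, 0.975, 0.007], [0.002, 0.007, -1.0]]
wrist_force: [0.3, 19.6, 7.7]
opening: 0.0001
grasp_force: 9.8
time_s: 14.85
tcp_pos: [0.5793, -0.2011, 0.1454]
ee_rot: [[-0.974, 0.228, 0.005], [0.228, 0.974, -0.002], [-0.005, -0.001, -1.0]]
wrist_force: [0.8, -0.1, 0.2]
opening: 0.0001
grasp_force: 0.0
```

Fence press was held at about 20 N. Next I'll go around to the lath's free end.

```bash
python3 -m jog '[[0.3,0,0,0,0,0],[0.7,0,0,0,0,0],[0.7,-0.4,0,0,0,0],[0.7,-0.4,0,0,0,0]]'
python3 -m jog '[[0.3,0,0,0,0,0],[0.66,-0.316,0,0,0,0],[0.66,-0.316,0,0,0,0],[0.66,-0.316,0,0,0,0]]'
python3 -m jog '[[0,0,0.3,0,0,0],[0,0,0.5,0,0,0],[0,0,0.62,0,0,0],[0,0,0.62,0,0,0],[0,0,0.62,0,0,0]]'
python3 - <<'E'
from h import *
p=env.read_camera("top");q=env.read_camera("side")
a=cv2.resize(p["img"][110:220,290:410,::-1],(400,367),interpolation=cv2.INTER_CUBIC);b=cv2.resize(q["img"][190:300,310:430,::-1],(400,367),interpolation=cv2.INTER_CUBIC)
cv2.imwrite("pics/low3.png",np.hstack([a,b]))
E
```

```text
time_s: 15.25
tcp_pos: [0.5137, -0.2226, 0.1422]
ee_rot: [[-0.973, 0.232, -0.0], [0.232, 0.973, -0.002], [0.0, -0.002, -1.0]]
wrist_force: [-0.8, -0.8, 0.1]
opening: -0.0004
grasp_force: 0.0
time_s: 15.65
tcp_pos: [0.4583, -0.2322, 0.1423]
ee_rot: [[-0.973, 0.23, 0.0], [0.23, 0.973, -0.0], [-0.0, 0.0, -1.0]]
wrist_force: [-0.5, 0.4, -0.3]
opening: 0.0
grasp_force: 0.0
time_s: 16.15
tcp_pos: [0.4592, -0.2319, 0.093]
ee_rot: [[-0.974, 0.228, -0.0], [0.228, 0.974, -0.0], [-0.0, -0.0, -1.0]]
wrist_force: [0.6, 1.1, 0.5]
opening: 0.0001
grasp_force: 0.0
```

View pics/low3.png

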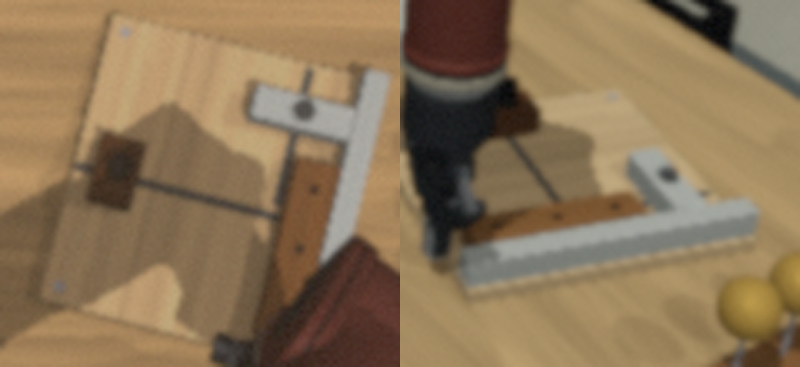

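The lath is flush on the fence (top crop, 320,190), with a gap of about 17 mm to the stop. The fingertips are just beyond its free end. Now I'll push it gently towards the stop.

```bash
python3 -m jog '[[-0.05,0,-0.01,0,0,0],[-0.09,0,-0.01,0,0,0],[-0.12,0,-0.01,0,0,0],[-0.15,0,-0.01,0,0,0],[-0.18,0,-0.01,0,0,0],[-0.2,0,-0.01,0,0,0],[-0.22,0,-0.01,0,0,0],[-0.24,0,-0.01,0,0,0]]'
python3 -m jog '[[-0.02,0,0,0,0,0],[-0.04,0,0,0,0,0],[-0.06,0,0,0,0,0],[-0.08,0,0,0,0,0],[-0.09,0,0,0,0,0],[-0.1,0,0,0,0,0]]'
python3 -m jog '[[-0.01,0,0,0,0,0],[-0.02,0,0,0,0,0],[-0.03,0,0,0,0,0],[-0.04,0,0,0,0,0]]'
```

```text
time_s: 17.05
tcp_pos: [0.4775, -0.2362, 0.0935]
ee_rot: [[-0.974, 0.228, -0.0], [0.228, 0.974, -0.0], [0.0, -0.0, -1.0]]
wrist_force: [-0.1, 0.9, -0.0]
opening: 0.0002
grasp_force: 0.0
time_s: 17.65
tcp_pos: [0.4852, -0.238, 0.0935]
ee_rot: [[-0.974, 0.228, -0.0], [0.228, 0.974, 0.0], [0.0, -0.0, -1.0]]
wrist_force: [-0.4, 0.3, -0.2]
opening: -0.0001
grasp_force: 0.4
time_s: 18.05
tcp_pos: [0.4884, -0.2387, 0.0935]
ee_rot: [[-0.974, 0.228, -0.0], [0.228, 0.974, -0.0], [0.0, -0.0, -1.0]]
wrist_force: [-1.1, -0.9, -1.2]
opening: -0.0002
grasp_force: 0.3
```

```bash
python3 -m jog '[[-0.015,0,0,0,0,0],[-0.03,0,0,0,0,0],[-0.045,0,0,0,0,0],[-0.06,0,0,0,0,0],[-0.07,0,0,0,0,0],[-0.08,0,0,0,0,0]]'
python3 -m jog '[[-0.01,0,0,0,0,0],[-0.02,0,0,0,0,0],[-0.03,0,0,0,0,0],[-0.04,0,0,0,0,0]]'
python3 -m jog '[[-0.01,0,0,0,0,0],[-0.02,0,0,0,0,0],[-0.03,0,0,0,0,0]]'
```

```text
time_s: 18.65
tcp_pos: [0.4946, -0.2402, 0.0936]
ee_rot: [[-0.974, 0.228, -0.0], [0.228, 0.974, -0.0], [0.0, -0.0, -1.0]]
wrist_force: [-0.6, 0.2, 0.2]
opening: -0.0003
grasp_force: 0.5
time_s: 19.05
tcp_pos: [0.4977, -0.241, 0.0935]
ee_rot: [[-0.974, 0.228, -0.0], [0.228, 0.974, -0.0], [0.0, -0.0, -1.0]]
wrist_force: [0.2, 0.2, -0.1]
opening: -0.0
grasp_force: 0.5
time_s: 19.35
tcp_pos: [0.5, -0.2415, 0.0936]
ee_rot: [[-0.974, 0.228, -0.0], [0.228, 0.974, -0.0], [0.0, -0.0, -1.0]]
wrist_force: [-0.2, 0.7, -0.0]
opening: 0.0001
grasp_force: 0.6
```

```bash
python3 -m jog '[[-0.01,0,0,0,0,0],[-0.02,0,0,0,0,0],[-0.03,0,0,0,0,0],[-0.04,0,0,0,0,0]]'
python3 -m jog '[[-0.01,0,0,0,0,0],[-0.02,0,0,0,0,0],[-0.03,0,0,0,0,0]]'
python3 -m jog '[[-0.01,0,0,0,0,0],[-0.02,0,0,0,0,0]]'
```

```text
time_s: 19.75
tcp_pos: [0.5016, -0.242, 0.0932]
ee_rot: [[-0.974, 0.228, -0.003], [0.228, 0.974, 0.001], [0.004, 0.001, -1.0]]
wrist_force: [-10.5, 2.5, 8.0]
opening: -0.0003
grasp_force: 5.3
time_s: 20.05
tcp_pos: [0.5019, -0.2422, 0.0927]
ee_rot: [[-0.973, 0.229, -0.007], [0.229, 0.973, 0.003], [0.008, 0.001, -1.0]]
wrist_force: [-19.1, 5.8, 12.8]
opening: 0.0003
grasp_force: 9.8
time_s: 20.25
tcp_pos: [0.5021, -0.2423, 0.0923]
ee_rot: [[-0.973, 0.229, -0.01], [0.229, 0.973, 0.004], [0.011, 0.002, -1.0]]
wrist_force: [-24.0, 6.3, 15.9]
opening: 0.0002
grasp_force: 12.3
```

```bash
python3 -m jog '[[0,0,0,0,0,0],[0,0,0,0,0,0],[0,0,0,0,0,0],[0,0,0,0,0,0],[0,0,0,0,0,0],[0,0,0,0,0,0],[0,0,0,0,0,0],[0,0,0,0,0,0]]'
python3 -m jog '[[0.05,0,0,0,0,0],[0.1,0,0,0,0,0],[0.2,0,0,0,0,0],[0.25,0,-0.4,0,0,0],[0.25,0,-0.8,0,0,0],[0.25,0,-1,0,0,0],[0.25,0,-1,0,0,0]]'
python3 - <<'E'
from h import *
v=[.614,-.2126,np.radians(-13.2)]
c,s=np.cos(v[2]),np.sin(v[2])
g=np.array([v[0]+c*-.010-s*.165,v[1]+s*-.010+c*.165])
st=env.get_state();R=np.array(st["ee_rot"]);d=np.array([*(g-np.array(st["tcp_pos"])[:2]),0])
print(g,st["tcp_pos"],(R.T@d/.08).round(3),st["joint_pos"])
E
```

```text
time_s: 21.05
tcp_pos: [0.5021, -0.2423, 0.0922]
ee_rot: [[-0.973, 0.229, -0.01], [0.229, 0.973, 0.004], [0.011, 0.002, -1.0]]
wrist_force: [-21.5, 5.9, 15.0]
opening: 0.0002
grasp_force: 11.5
time_s: 21.75
tcp_pos: [0.4887, -0.2391, 0.1761]
ee_rot: [[-0.974, 0.228, 0.005], [0.228, 0.974, -0.001], [-0.005, 0.0, -1.0]]
wrist_force: [0.2, -0.1, 0.6]
opening: -0.0003
grasp_force: 0.0
[ 0.6419421  -0.04967597] [ 0.48872171 -0.23912321  0.17612075] [-1.325  2.742  0.008] [-12.86343629  14.93081801  39.50278982 109.27554911 -11.08673201
  59.2881889  108.17748247]
```

```bash
python3 -m jog '[[-0.2,0.4,0,0,0,0],[-0.44,0.914,0,0,0,0],[-0.44,0.914,0,0,0,0]]'
python3 -m jog '[[-0.2,0.4,0,0,0,0],[-0.44,0.914,0,0,0,0]]'
python3 -m jog '[[-0.2,0.4,0,0,0,0],[-0.44,0.914,0,0,0,0],[-0.44,0.914,0,0,0,0],[-0.44,0.914,0,0,0,0]]'
python3 -m jog '[[0,0,0.3,0,0,0],[0,0,0.6,0,0,0],[0,0,0.9,0,0,0],[0,0,1,0,0,0],[0,0,1,0,0,0]]'
python3 - <<'E'
from h import *
p=env.read_camera("top");q=env.read_camera("side")
a=cv2.resize(p["img"][110:220,290:410,::-1],(400,367),interpolation=cv2.INTER_CUBIC);b=cv2.resize(q["img"][190:300,310:430,::-1],(400,367),interpolation=cv2.INTER_CUBIC)
cv2.imwrite("pics/low4.png",np.hstack([a,b]))
E
```

```text
time_s: 22.05
tcp_pos: [0.5417, -0.169, 0.1725]
ee_rot: [[-0.976, 0.22, 0.001], [0.22, 0.976, 0.002], [-0.0, 0.002, -1.0]]
wrist_force: [1.0, 0.7, -0.8]
opening: -0.0001
grasp_force: 0.0
time_s: 22.25
tcp_pos: [0.5889, -0.1133, 0.1729]
ee_rot: [[-0.973, 0.231, -0.001], [0.231, 0.973, -0.001], [0.0, -0.001, -1.0]]
wrist_force: [1.5, -0.5, 0.1]
opening: 0.0003
grasp_force: 0.0
time_s: 22.65
tcp_pos: [0.6403, -0.0478, 0.1722]
ee_rot: [[-0.974, 0.225, -0.001], [0.225, 0.974, -0.0], [0.001, -0.001, -1.0]]
wrist_force: [-0.0, -0.2, -0.3]
opening: 0.0002
grasp_force: 0.0
time_s: 23.15
tcp_pos: [0.6391, -0.0502, 0.0924]
ee_rot: [[-0.973, 0.229, -0.003], [0.229, 0.973, -0.001], [0.002, -0.001, -1.0]]
wrist_force: [0.2, 0.5, -0.3]
opening: -0.0002
grasp_force: 0.0
```

View pics/low4.png

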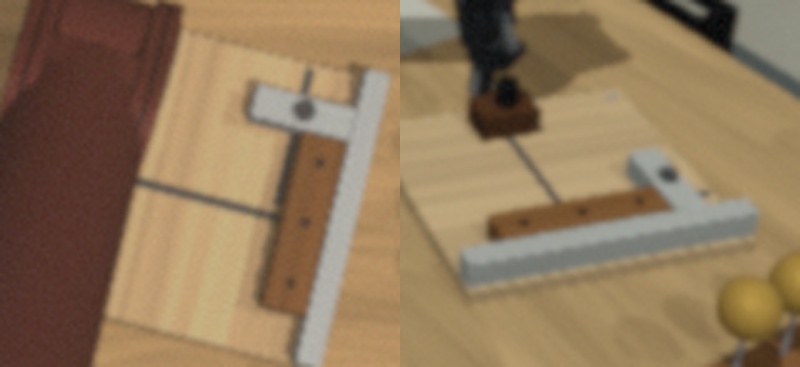

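The lath is home on both fence and stop (top crop, 305,220), with no visible gap. The fingers stand behind the shoe (side crop, 485,70). Now I'll push the shoe.

```bash
python3 -m jog '[[0,-0.05,-0.01,0,0,0],[0,-0.1,-0.01,0,0,0],[0,-0.15,-0.01,0,0,0],[0,-0.2,-0.01,0,0,0],[0,-0.25,-0.01,0,0,0],[0,-0.3,-0.01,0,0,0],[0,-0.35,-0.01,0,0,0],[0,-0.4,-0.01,0,0,0]]'
python3 -m jog '[[0,-0.06,0,0,0,0],[0,-0.12,0,0,0,0],[0,-0.18,0,0,0,0],[0,-0.24,0,0,0,0],[0,-0.3,0,0,0,0],[0,-0.36,0,0,0,0],[0,-0.42,0,0,0,0],[0,-0.48,0,0,0,0]]'
python3 -m jog '[[0,-0.06,0,0,0,0],[0,-0.12,0,0,0,0],[0,-0.18,0,0,0,0],[0,-0.24,0,0,0,0],[0,-0.3,0,0,0,0],[0,-0.36,0,0,0,0],[0,-0.42,0,0,0,0],[0,-0.48,0,0,0,0]]'
python3 -m jog '[[0,-0.04,0,0,0,0],[0,-0.08,0,0,0,0],[0,-0.12,0,0,0,0],[0,-0.16,0,0,0,0],[0,-0.2,0,0,0,0],[0,-0.24,0,0,0,0],[0,-0.26,0,0,0,0],[0,-0.28,0,0,0,0]]'
```

```text
time_s: 24.05
tcp_pos: [0.6335, -0.0803, 0.0949]
ee_rot: [[-0.974, 0.228, 0.001], [0.228, 0.974, 0.0], [-0.001, 0.0, -1.0]]
wrist_force: [1.1, 3.6, 7.1]
opening: 0.0003
grasp_force: 2.8
time_s: 24.85
tcp_pos: [0.6246, -0.1177, 0.0949]
ee_rot: [[-0.974, 0.228, 0.001], [0.228, 0.974, 0.0], [-0.001, 0.0, -1.0]]
wrist_force: [0.5, 3.9, 6.0]
opening: -0.0001
grasp_force: 2.9
time_s: 25.65
tcp_pos: [0.6157, -0.1551, 0.0948]
ee_rot: [[-0.974, 0.228, 0.001], [0.228, 0.974, 0.0], [-0.0, 0.0, -1.0]]
wrist_force: [-0.5, 4.8, 6.1]
opening: -0.0001
grasp_force: 3.1
time_s: 26.45
tcp_pos: [0.6106, -0.1769, 0.0946]
ee_rot: [[-0.974, 0.228, 0.0], [0.228, 0.974, 0.0], [-0.0, 0.0, -1.0]]
wrist_force: [1.8, 4.1, 5.4]
opening: -0.0
grasp_force: 2.6
```

```bash
python3 -m jog '[[0,-0.03,0,0,0,0],[0,-0.06,0,0,0,0],[0,-0.08,0,0,0,0],[0,-0.1,0,0,0,0],[0,-0.12,0,0,0,0],[0,-0.13,0,0,0,0]]'
python3 -m jog '[[0,-0.01,0,0,0,0],[0,-0.02,0,0,0,0],[0,-0.03,0,0,0,0],[0,-0.04,0,0,0,0]]'
python3 -m jog '[[0,-0.01,0,0,0,0],[0,-0.02,0,0,0,0],[0,-0.03,0,0,0,0],[0,-0.04,0,0,0,0]]'
```

```text
time_s: 27.05
tcp_pos: [0.6081, -0.187, 0.0944]
ee_rot: [[-0.974, 0.228, 0.0], [0.228, 0.974, -0.0], [-0.0, 0.0, -1.0]]
wrist_force: [2.3, 4.5, 4.7]
opening: 0.0002
grasp_force: 2.7
time_s: 27.45
tcp_pos: [0.6081, -0.1876, 0.0945]
ee_rot: [[-0.974, 0.226, 0.0], [0.226, 0.974, 0.003], [0.0, 0.003, -1.0]]
wrist_force: [1.5, 11.9, 8.7]
opening: 0.0001
grasp_force: 6.1
time_s: 27.85
tcp_pos: [0.6081, -0.1881, 0.0946]
ee_rot: [[-0.975, 0.224, 0.001], [0.224, 0.975, 0.006], [0.001, 0.006, -1.0]]
wrist_force: [2.8, 20.3, 10.4]
opening: 0.0001
grasp_force: 9.2
```

```bash
python3 -m jog '[[0,-0.01,0,0,0,0],[0,-0.02,0,0,0,0],[0,-0.03,0,0,0,0],[0,-0.03,0,0,0,0],[0,-0.03,0,0,0,0],[0,-0.03,0,0,0,0],[0,-0.03,0,0,0,0],[0,-0.03,0,0,0,0]]'
python3 -m jog '[[0,0.05,0,0,0,0],[0,0.12,0,0,0,0],[0,0.3,0,0,0,0],[0,0.6,0,0,0,0],[0,1,0,0,0,0],[0,1,-0.5,0,0,0],[0,1,-1,0,0,0],[0,1,-1,0,0,0]]'
python3 -m jog '[[0,0.5,0,0,0,0],[0,1,0,0,0,0],[0,1,0,0,0,0]]'
python3 - <<'E'
from h import *
p=env.read_camera("top");q=env.read_camera("side")
a=cv2.resize(p["img"][110:220,290:410,::-1],(400,367),interpolation=cv2.INTER_CUBIC);b=cv2.resize(q["img"][190:300,310:430,::-1],(400,367),interpolation=cv2.INTER_CUBIC)
cv2.imwrite("pics/low5.png",np.hstack([a,b]))
E
```

```text
time_s: 28.65
tcp_pos: [0.6081, -0.1884, 0.0946]
ee_rot: [[-0.975, 0.222, 0.001], [0.222, 0.975, 0.008], [0.001, 0.008, -1.0]]
wrist_force: [1.9, 25.4, 11.8]
opening: 0.0001
grasp_force: 10.9
time_s: 29.45
tcp_pos: [0.6264, -0.1185, 0.1793]
ee_rot: [[-0.974, 0.229, 0.007], [0.229, 0.974, -0.001], [-0.007, 0.0, -1.0]]
wrist_force: [0.3, -0.9, 0.2]
opening: -0.0002
grasp_force: 0.0
time_s: 29.75
tcp_pos: [0.6432, -0.0323, 0.173]
ee_rot: [[-0.975, 0.221, -0.001], [0.221, 0.975, 0.003], [0.002, 0.002, -1.0]]
wrist_force: [-0.7, 0.2, -0.2]
opening: 0.0002
grasp_force: 0.0
```

View pics/low5.png

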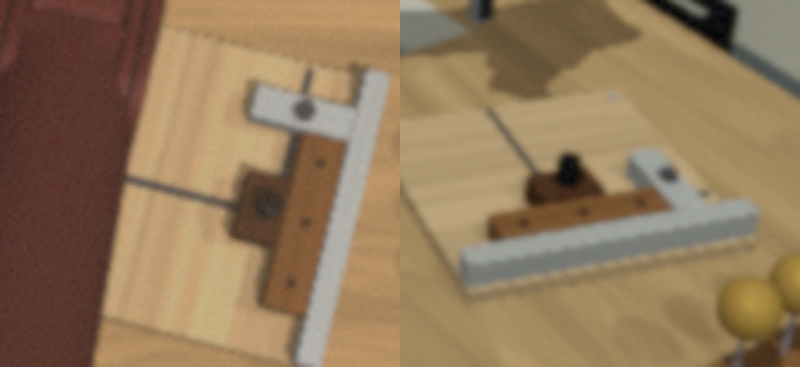

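The shoe (top crop, 262,207) is tight on the lath, and the lath is against both fence and stop. The arm is clear, so I'm handing in.

```bash
python3 -c "
from workcell import env
print(env.sign_off())"
```

```text
the job is handed in; nothing more can be done
None
```

The medium lath is loaded flush against the fence and end stop and trapped by the shoe; I handed the job in at about 30 s, with the last pictures showing no gaps, and the sign-off gave no verdict.

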